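Prove two inspection covers in a hook-in nest gauge and sort them

TASK

Check the two inspection covers in the nest gauge, one after the other: hook the cover's tongue under the rear lip, push it home against the back and lower the opposite edge without forcing it. If the cover drops flat into the gauge, lay it flat in the shallow metal tray; if its edge rides up on the front bar, lay it flat in the deeper plastic bin, and do this before you pick up the other cover. Do not drop the covers, and leave the other things on the bench where they are.

Things in the scene. Friction and masses are not known exactly. Their poses are not given: they have to be found in the camera images.
- cover_1: Cast inspection cover, painted grey, flat on a 3 mm clipboard, plate 60 mm wide (y), 7 thick. Origin: underside, below the grip rib's centre; z up, x to its hook tongue. Rib: upright across the plate at the origin, 14 mm thick (x), 42 wide (y), its top 35 mm over the underside; grasp the 14 mm from above. One cover is overlong: only the gauge tells which. About 0.13 kg
- cover_2: The other cover, alike (same frame, rib and tongue). The closing edge, across from the tongue, is 46 mm behind the origin on a good cover (92 mm over all, tongue tip included) and 50 mm behind it on the overlong one (96 mm over all). Its plate, without the tongue, is the part cover_2_c0 (cover_1_c0 on the first): its middle lies 7 mm behind the origin on a good cover, 9 on the overlong
- cover_1_tongue (a point): Cover_1: middle of the lower edge of its tongue tip, at x = +46 mm from its origin. The tongue is 4 mm thick, 44 wide, flush with the underside, and sticks out of the plate from x = +32 to +46 mm
- cover_2_tongue (a point): Cover_2: the same point of its tongue
- nest_gauge: Steel nest gauge, fixed, rigid, 144 x 96 mm, on the bench. Origin: centre of its underside; z up, x to the lip. Its floor is 12 mm over the origin. Side guides at y = -36 and +36 mm (x -18 to +24, tops at z = 20) leave a cover 6 mm each side. With the tongue home, a good cover drops flat on the floor (2 mm to spare); an overlong one stays on the front bar, tilted about 4 degrees
- nest_wall (a point): Gauge: middle of the foot of its back wall, on the floor, 50 mm ahead (x) of and 12 above the gauge's origin. A lip on the wall overhangs it 8 mm towards -x; the gap under the lip is 9 mm high; the lip's top is 17 mm over the floor, its screw heads 20. Keep forces on the gauge well under 40 N
- nest_bar (a point): Gauge: middle of the top inner edge of its front bar, 94 mm from the back wall and 7 mm over the floor; the bar runs 16 mm further to -x. A cover cannot be slid in flat over it: it must go under the lip tilted, closing edge up, by about 8 to 15 degrees, and is then lowered
- good_tray: shallow sheet-steel tray for good covers, fixed, 126 (x) x 98 (y) x 22 mm, walls 3 mm, floor 3 mm. Origin: centre of its underside
- reject_bin: deeper grey plastic bin for failed covers, fixed, 126 (x) x 98 (y) x 45 mm, walls 4 mm, floor 4 mm. Origin: centre of its underside
- post (a point): Foot of a fixed upright steel post of the bench, 28 x 28 mm and over 1 m tall: keep the arm clear of it, pass in front of it
- control_box (a point): Middle of the front foot of a fixed grey control box, 156 mm wide (y), 122 mm deep (x), 150 mm high, left of the post: keep clear
- oil_bottle: small oil bottle standing on the bench, 28 x 28 x 112 mm; origin: centre of its underside. Not to be disturbed
- feeler_gauge: feeler gauge lying on the bench, 24 x 108 x 12 mm; origin: centre of its underside. Not to be disturbed
- vernier: vernier calliper lying on the bench, 58 x 178 x 8 mm; origin: centre of its underside. Not to be disturbed

How it is judged:
On the way, in this order (a step that is already met when the one before it is completed fails the run):
1. a first cover is hooked under the lip and lowered until it lies flat in the gauge or rests on the front bar, the other one still where it was ((((x of cover_1_tongue in the frame of nest_gauge above 0.044 m and y of cover_1_tongue in the frame of nest_gauge between -0.009 and 0.009 m and z of cover_1_tongue in the frame of nest_gauge below 0.018 m and ((x of cover_1_c0 in the frame of cover_1 above -0.008 m and angle between cover_1's own z axis and vertical below 0.028 rad and z of cover_1 in the frame of nest_gauge below 0.0145 m) or (x of cover_1_c0 in the frame of cover_1 below -0.008 m and angle between cover_1's own z axis and vertical below 0.09 rad and contact force between cover_1 and nest_gauge above 0.4 N))) and distance of cover_2 from where it was at the start of the episode below 0.03 m) or ((x of cover_2_tongue in the frame of nest_gauge above 0.044 m and y of cover_2_tongue in the frame of nest_gauge between -0.009 and 0.009 m and z of cover_2_tongue in the frame of nest_gauge below 0.018 m and ((x of cover_2_c0 in the frame of cover_2 above -0.008 m and angle between cover_2's own z axis and vertical below 0.028 rad and z of cover_2 in the frame of nest_gauge below 0.0145 m) or (x of cover_2_c0 in the frame of cover_2 below -0.008 m and angle between cover_2's own z axis and vertical below 0.09 rad and contact force between cover_2 and nest_gauge above 0.4 N))) and distance of cover_1 from where it was at the start of the episode below 0.03 m))), for 0.1 s.
2. that cover lies in its proper container, the other one still where it was (((((x of cover_1_c0 in the frame of cover_1 above -0.008 m and (x of cover_1 in the frame of good_tray between -0.03 and 0.03 m and y of cover_1 in the frame of good_tray between -0.035 and 0.035 m and z of cover_1 in the frame of good_tray below 0.007 m and angle between cover_1's own z axis and vertical below 0.1 rad and linear speed of cover_1 below 0.03 m/s and contact force between cover_1 and the fingers below 0.1 N)) or (x of cover_1_c0 in the frame of cover_1 below -0.008 m and (x of cover_1 in the frame of reject_bin between -0.03 and 0.03 m and y of cover_1 in the frame of reject_bin between -0.035 and 0.035 m and z of cover_1 in the frame of reject_bin below 0.008 m and angle between cover_1's own z axis and vertical below 0.1 rad and linear speed of cover_1 below 0.03 m/s and contact force between cover_1 and the fingers below 0.1 N))) and distance of cover_2 from where it was at the start of the episode below 0.03 m) or (((x of cover_2_c0 in the frame of cover_2 above -0.008 m and (x of cover_2 in the frame of good_tray between -0.03 and 0.03 m and y of cover_2 in the frame of good_tray between -0.035 and 0.035 m and z of cover_2 in the frame of good_tray below 0.007 m and angle between cover_2's own z axis and vertical below 0.1 rad and linear speed of cover_2 below 0.03 m/s and contact force between cover_2 and the fingers below 0.1 N)) or (x of cover_2_c0 in the frame of cover_2 below -0.008 m and (x of cover_2 in the frame of reject_bin between -0.03 and 0.03 m and y of cover_2 in the frame of reject_bin between -0.035 and 0.035 m and z of cover_2 in the frame of reject_bin below 0.008 m and angle between cover_2's own z axis and vertical below 0.1 rad and linear speed of cover_2 below 0.03 m/s and contact force between cover_2 and the fingers below 0.1 N))) and distance of cover_1 from where it was at the start of the episode below 0.03 m))), for 0.1 s.
3. the second cover is proved in the same way (((((x of cover_1_c0 in the frame of cover_1 above -0.008 m and (x of cover_1 in the frame of good_tray between -0.03 and 0.03 m and y of cover_1 in the frame of good_tray between -0.035 and 0.035 m and z of cover_1 in the frame of good_tray below 0.007 m and angle between cover_1's own z axis and vertical below 0.1 rad and linear speed of cover_1 below 0.03 m/s and contact force between cover_1 and the fingers below 0.1 N)) or (x of cover_1_c0 in the frame of cover_1 below -0.008 m and (x of cover_1 in the frame of reject_bin between -0.03 and 0.03 m and y of cover_1 in the frame of reject_bin between -0.035 and 0.035 m and z of cover_1 in the frame of reject_bin below 0.008 m and angle between cover_1's own z axis and vertical below 0.1 rad and linear speed of cover_1 below 0.03 m/s and contact force between cover_1 and the fingers below 0.1 N))) and (x of cover_2_tongue in the frame of nest_gauge above 0.044 m and y of cover_2_tongue in the frame of nest_gauge between -0.009 and 0.009 m and z of cover_2_tongue in the frame of nest_gauge below 0.018 m and ((x of cover_2_c0 in the frame of cover_2 above -0.008 m and angle between cover_2's own z axis and vertical below 0.028 rad and z of cover_2 in the frame of nest_gauge below 0.0145 m) or (x of cover_2_c0 in the frame of cover_2 below -0.008 m and angle between cover_2's own z axis and vertical below 0.09 rad and contact force between cover_2 and nest_gauge above 0.4 N)))) or (((x of cover_2_c0 in the frame of cover_2 above -0.008 m and (x of cover_2 in the frame of good_tray between -0.03 and 0.03 m and y of cover_2 in the frame of good_tray between -0.035 and 0.035 m and z of cover_2 in the frame of good_tray below 0.007 m and angle between cover_2's own z axis and vertical below 0.1 rad and linear speed of cover_2 below 0.03 m/s and contact force between cover_2 and the fingers below 0.1 N)) or (x of cover_2_c0 in the frame of cover_2 below -0.008 m and (x of cover_2 in the frame of reject_bin between -0.03 and 0.03 m and y of cover_2 in the frame of reject_bin between -0.035 and 0.035 m and z of cover_2 in the frame of reject_bin below 0.008 m and angle between cover_2's own z axis and vertical below 0.1 rad and linear speed of cover_2 below 0.03 m/s and contact force between cover_2 and the fingers below 0.1 N))) and (x of cover_1_tongue in the frame of nest_gauge above 0.044 m and y of cover_1_tongue in the frame of nest_gauge between -0.009 and 0.009 m and z of cover_1_tongue in the frame of nest_gauge below 0.018 m and ((x of cover_1_c0 in the frame of cover_1 above -0.008 m and angle between cover_1's own z axis and vertical below 0.028 rad and z of cover_1 in the frame of nest_gauge below 0.0145 m) or (x of cover_1_c0 in the frame of cover_1 below -0.008 m and angle between cover_1's own z axis and vertical below 0.09 rad and contact force between cover_1 and nest_gauge above 0.4 N)))))), for 0.1 s.
At the end, for the whole second after the job is handed in: The cover that drops flat lies flat (within 6 degrees) on the floor of the shallow metal tray and the overlong one flat on the floor of the plastic bin, each within 30 mm (x) and 35 mm (y) of the container's centre, at rest and released (((x of cover_1_c0 in the frame of cover_1 above -0.008 m and (x of cover_1 in the frame of good_tray between -0.03 and 0.03 m and y of cover_1 in the frame of good_tray between -0.035 and 0.035 m and z of cover_1 in the frame of good_tray below 0.007 m and angle between cover_1's own z axis and vertical below 0.1 rad and linear speed of cover_1 below 0.03 m/s and contact force between cover_1 and the fingers below 0.1 N)) or (x of cover_1_c0 in the frame of cover_1 below -0.008 m and (x of cover_1 in the frame of reject_bin between -0.03 and 0.03 m and y of cover_1 in the frame of reject_bin between -0.035 and 0.035 m and z of cover_1 in the frame of reject_bin below 0.008 m and angle between cover_1's own z axis and vertical below 0.1 rad and linear speed of cover_1 below 0.03 m/s and contact force between cover_1 and the fingers below 0.1 N))) and ((x of cover_2_c0 in the frame of cover_2 above -0.008 m and (x of cover_2 in the frame of good_tray between -0.03 and 0.03 m and y of cover_2 in the frame of good_tray between -0.035 and 0.035 m and z of cover_2 in the frame of good_tray below 0.007 m and angle between cover_2's own z axis and vertical below 0.1 rad and linear speed of cover_2 below 0.03 m/s and contact force between cover_2 and the fingers below 0.1 N)) or (x of cover_2_c0 in the frame of cover_2 below -0.008 m and (x of cover_2 in the frame of reject_bin between -0.03 and 0.03 m and y of cover_2 in the frame of reject_bin between -0.035 and 0.035 m and z of cover_2 in the frame of reject_bin below 0.008 m and angle between cover_2's own z axis and vertical below 0.1 rad and linear speed of cover_2 below 0.03 m/s and contact force between cover_2 and the fingers below 0.1 N)))); the robot touches nothing.
It fails at once if the gauge is forced: more than 40 N on it (contact force between nest_gauge and anything else above 40 N).
It fails at once if a cover is dropped or thrown (falls free faster than 0.7 m/s) ((linear speed of cover_1 above 0.7 m/s and contact force between cover_1 and the fingers below 0.05 N) or (linear speed of cover_2 above 0.7 m/s and contact force between cover_2 and the fingers below 0.05 N)).
It fails at once if a bystander is disturbed (moved over 25 mm) (distance of any of oil_bottle, feeler_gauge, vernier from where it was at the start of the episode above 0.025 m).
It also fails if it takes over 72 s, if anything falls off the work surface, if the arm or the gripper's body presses on something with over 40 N, if the wrist force passes 120 N, or if a joint passes its speed limit or range.

ROBOT

A 6-joint arm with a two-finger parallel gripper is mounted at the origin on a cart in front of the work surface, level with it; the furniture and walls round the work are solid. World frame = base frame: x ahead of the robot, y to its left, z up, the work surface at z = 0. Lengths are in m, angles in rad, forces in N, time in s.
With the tool pointing down it reaches from about 0.35 to 0.975 m from the base axis. Payload 4.9 kg.
Tool frame: the origin (TCP) lies midway between the tips of the shut fingers; the grasp point (between the pads) lies 19 mm behind it (ctrl.tcp_to_grasp is the distance from the TCP to the grasp point, in m); z points along the fingers, y is the line along which they close (so a half turn about z gives the same grasp; the last joint's range is limited). The gripper opens to 85 mm and grips with 20 to 120 N. Pads are 22 mm wide; open, the fingers measure 114 mm over their backs; the gripper's body (76 mm by 85 mm) begins 54 mm behind the grasp point. The pads swing forward as they close: fully open they stand 13 mm farther back than shut.
Start: joints at [-1.249, 0.053, 1.613, -0, 1.476, -0.119], TCP at [0.267, -0.565, 0.231] pointing down, gripper open.
Joint ranges: [-3.01, 3.01], [-1.01, 2.22], [0.06, 2.58], [-1.02, 4.17], [0.09, 2.62], [-3.14, 3.14]. Speed limits (rad/s): [2.57, 2.57, 3.14, 3.14, 3.14, 3.14].

INTERFACE

Orientations are given as a rotation vector (axis times angle).
In Python, from station import ctrl, imaging, workorder gives the robot as it stands (ctrl), with the cameras (imaging) and the job (workorder).
- The arm moves only by the shell command python3 jog.py [FORCE], which reads ROWS from standard input. ROWS is a JSON list that holds a single list of rows (three levels of brackets), with 1 to 20 rows, each of 7 numbers: the finger opening in m, then dx, dy, dz in parts of the range, where 1.0 means 750 mm, then a rotation vector rx, ry, rz in shares of 120 degrees (1.0 is 120 degrees); each row is the pose to reach, as a shift and turn from the pose commanded when the command began, along the tool's axes at that moment; what a row does not reach only later rows make up. A row lasts 1/12 s, in which the tool goes at most 0.0417 m and 0.125 rad, less where a joint would pass 70% of its speed; a pose out of reach is approached as far as the arm can. The fingers move at their own pace and stop on an object; FORCE is the grip in N (left out, the last holds). Time passes only in rows, so rows that do not move let the fingers close. It prints the time, the measured TCP pose, the force, the opening and the grip force at its end. Shift and turn numbers lie between -1 and 1, and a call with a number outside is refused. Input that does not fit is refused with a message, and nothing moves.
- ctrl.get_obs(): the state, without advancing time (a new reading comes with each control period).
- imaging.get_image(name): name is "side" or "top" or "wrist"; returns the picture (480x640x3 uint8, red, green, blue); there is no depth.
- imaging.camera_params(name): a dict with "fx", "fy", "cx", "cy" (pixels), "k1" (the pictures are not rectified: a ray, as slopes to the right and down, at radius r is drawn at 1 + k1 r^2 times it, then the intrinsics apply), "T" (4x4, takes a point from camera to world coordinates); the wrist camera has in their place "tool_from_camera" (4x4, takes a point from camera to tool coordinates, whose origin is the TCP and whose axes are the flange's). Camera axes: x right, y down, z forward; pixel columns grow to the right and rows downward; lengths in m; the calibration is good to about 2 mm. A picture is of the moment at which its call begins: read the wrist's pose just before it. camera_params takes no time and is no camera call.
- workorder.finish_job(): hands the job in; it is judged then, once.
The state is a dict: "t": time; "q": joint angles; "dq": joint speeds; "effort": joint torques, N m; "tool_pos": TCP position; "tool_rot": TCP orientation; "contact_force": force on the tool from outside, world axes, zero at the start; "wrist_torque": the same for the moment, N m; "opening": finger opening in m; "grip_force": force on a finger pad.
Only numpy, scipy, OpenCV 4.12 (cv2) and the standard library are available. Lean on these libraries where they do the work, as an engineer would, in place of code of your own. Each camera call takes 0.05 s, during which the arm holds its last target. There are 200 camera calls.

## Working session

There is one attempt and no reset: what is moved stays moved. The work goes in short steps, Python scripts to look and compute and a shell command to move; the robot and the scene stay as the last step left them, time stands still between calls to the robot, and variables do not carry over. Pictures are saved under pics/ and viewed, at most 13 in all, crops included, and the job is handed in when it is done.

```bash
ls; mkdir -p pics
python3 - <<'E'
from station import ctrl, imaging, workorder
import cv2
for n in ("top","side"):
    cv2.imwrite(f"pics/{n}0.png",imaging.get_image(n)[:,:,::-1])
    print(n,imaging.camera_params(n))
print(imaging.camera_params("wrist")); print(ctrl.get_obs()); print(ctrl.tcp_to_grasp)
E
```

```text
jog.py
pics
station.py
top {'fx': 603.113245073786, 'fy': 603.113245073786, 'cx': 324.95848128503263, 'cy': 243.17833583693744, 'k1': 0.05349024499564966, 'T': array([[ 0.00348894, -0.99393138,  0.10994657,  0.32093546],
       [-0.99998981, -0.00378267, -0.00246313, -0.02937479],
       [ 0.00286407, -0.10993685, -0.99393445,  1.4424014 ],
       [ 0.        ,  0.        ,  0.        ,  1.        ]])}
side {'fx': 436.4489515769341, 'fy': 436.4489515769341, 'cx': 322.47305264940553, 'cy': 238.73509577256937, 'k1': 0.017748038885187584, 'T': array([[-0.87467549, -0.2680819 ,  0.40382531,  0.11820444],
       [-0.48431955,  0.51676468, -0.7059666 ,  0.55373525],
       [-0.01942579, -0.81307217, -0.5818387 ,  0.54442704],
       [ 0.        ,  0.        ,  0.        ,  1.        ]])}
{'fx': 341.368110127976, 'fy': 341.368110127976, 'cx': 323.86289563319673, 'cy': 236.44727657036157, 'k1': -0.015575207717070673, 'tool_from_camera': array([[-3.16244646e-05, -9.62577419e-01, -2.71006848e-01,
         6.86382253e-02],
       [ 9.99999829e-01,  1.27745290e-04, -5.70425405e-04,
        -1.21
[... 162 characters left out ...]
    1.00000000e+00]])}
{'t': 0.1, 'q': array([-1.24898305e+00,  5.32825187e-02,  1.61415593e+00, -1.44231091e-05,
        1.47602140e+00, -1.19016493e-01]), 'dq': array([-0.00071138,  0.00054126, -0.00423587, -0.00101058, -0.00214773,
       -0.00187455]), 'effort': array([ 1.39289564e-04, -3.94899201e+01, -3.71364105e+01, -1.01322175e-04,
        3.90475325e-03, -7.10531495e-06]), 'tool_pos': array([ 0.26648729, -0.5647106 ,  0.23019158]), 'tool_rot': array([-3.06377581e+00, -6.86456790e-01,  3.19138997e-04]), 'contact_force': array([0.3855761 , 0.3670443 , 0.17465465]), 'wrist_torque': array([ 0.03560519, -0.02043627, -0.02676996]), 'grip_force': 0.0, 'opening': 0.08571753694551804}
0.0187
```

View pics/top0.png

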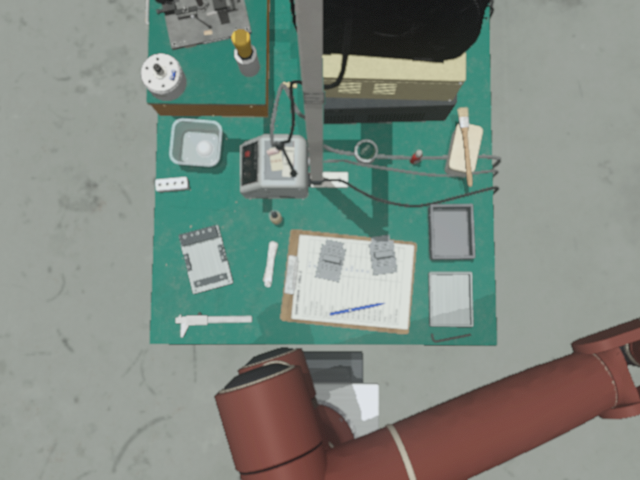

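View pics/side0.png

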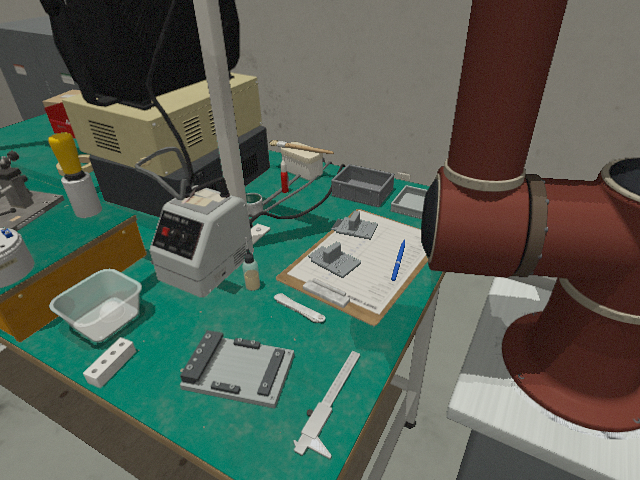

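The top view shows the gauge at (206,258) with its lip towards the top (+x), covers at (331,261) and (383,256) on the clipboard, the deeper bin at (451,232), the shallow tray at (451,300), the post at about (315,180) and the bottle at (276,217).

```bash
cat > h.py <<'E'
from station import ctrl, imaging, workorder
import cv2, numpy as np
from scipy.spatial.transform import Rotation as R
def cam(n, obs=None):
    p=imaging.camera_params(n)
    if n=="wrist":
        o=obs or ctrl.get_obs(); T=np.eye(4); T[:3,:3]=R.from_rotvec(o["tool_rot"]).as_matrix(); T[:3,3]=o["tool_pos"]
        p["T"]=T@p["tool_from_camera"]
    return p
def px2w(p,uv,z):
    d=np.array([(uv[0]-p["cx"])/p["fx"],(uv[1]-p["cy"])/p["fy"]]); s=d.copy()
    for _ in range(10): s=d/(1+p["k1"]*(s@s))
    r=p["T"][:3,:3]@np.array([*s,1]); o=p["T"][:3,3]
    return o+r*(z-o[2])/r[2]
def w2px(p,w):
    c=np.linalg.inv(p["T"])@np.array([*w,1]); s=c[:2]/c[2]; s=s*(1+p["k1"]*(s@s))
    return np.array([p["fx"]*s[0]+p["cx"],p["fy"]*s[1]+p["cy"]])
def delta(pos,rot):
    """target TCP pose (world pos, Rotation) -> row shift & rotvec from measured pose"""
    o=ctrl.get_obs(); A=R.from_rotvec(o["tool_rot"])
    return np.round(A.inv().apply(np.array(pos)-o["tool_pos"]),4), np.round((A.inv()*rot).as_rotvec(),3)
def shot(n,name):
    import pickle
    o=ctrl.get_obs(); im=imaging.get_image(n)[:,:,::-1]; cv2.imwrite(f"pics/{name}.png",im); pickle.dump(cam(n,o),open(f"pics/{name}.pkl","wb")); return im
E
python3 - <<'E'
from h import *
p=cam("top")
for n,uv,z in [("gauge",(206,258),.015),("cA",(331,261),.01),("cB",(383,256),.01),("bin",(451,231),.04),("tray",(451,300),.02),("bottle",(276,217),.1),("post",(315,180),.05),("feeler",(270,264),.01),("vern",(213,320),.01)]: print(n,px2w(p,uv,z).round(3))
print(R.from_rotvec(ctrl.get_obs()["tool_rot"]).as_matrix().round(3))
im=cv2.imread("pics/top0.png")
a=cv2.resize(im[220:344,280:480],None,fx=4,fy=4,interpolation=cv2.INTER_CUBIC)
cv2.imwrite("pics/c1.png",a)
E
```

```text
gauge [0.442 0.249 0.015]
cA [ 0.437 -0.047  0.01 ]
cB [ 0.449 -0.171  0.01 ]
bin [ 0.506 -0.328  0.04 ]
tray [ 0.345 -0.329  0.02 ]
bottle [0.528 0.078 0.1  ]
post [ 0.624 -0.009  0.05 ]
feeler [0.429 0.098 0.01 ]
vern [0.297 0.229 0.01 ]
[[ 0.904  0.427 -0.001]
 [ 0.427 -0.904  0.002]
 [ 0.    -0.002 -1.   ]]
```

Run:
```python
from h import *
D=R.from_matrix(np.array([[0,1,0],[1,0,0],[0,0,-1]]).T)
print(delta((.42,-.12,.2),D))
```

```text
(array([ 0.3286, -0.3366,  0.0309]), array([-2.00e-03, -1.00e-03, -1.13e+00]))
```

The rows are not in the units I measure in: shifts go in shares of 750 mm and turns go in shares of 120 degrees. I convert before sending: -0.3366 m / 0.75 = -0.4488, 0.3286 m / 0.75 = 0.4381, -1.13 rad / 2.0944 = -0.5395.

```bash
echo '[[[0.085, 0.1067, -0.1067, 0, 0, 0, -0.1194], [0.085, 0.4381, -0.4488, 0.0413, 0, 0, -0.5395], [0.085, 0.4381, -0.4488, 0.0413, 0, 0, -0.5395], [0.085, 0.4381, -0.4488, 0.0413, 0, 0, -0.5395], [0.085, 0.4381, -0.4488, 0.0413, 0, 0, -0.5395], [0.085, 0.4381, -0.4488, 0.0413, 0, 0, -0.5395], [0.085, 0.4381, -0.4488, 0.0413, 0, 0, -0.5395], [0.085, 0.4381, -0.4488, 0.0413, 0, 0, -0.5395], [0.085, 0.4381, -0.4488, 0.0413, 0, 0, -0.5395], [0.085, 0.4381, -0.4488, 0.0413, 0, 0, -0.5395], [0.085, 0.4381, -0.4488, 0.0413, 0, 0, -0.5395], [0.085, 0.4381, -0.4488, 0.0413, 0, 0, -0.5395], [0.085, 0.4381, -0.4488, 0.0413, 0, 0, -0.5395], [0.085, 0.4381, -0.4488, 0.0413, 0, 0, -0.5395], [0.085, 0.4381, -0.4488, 0.0413, 0, 0, -0.5395], [0.085, 0.4381, -0.4488, 0.0413, 0, 0, -0.5395]]]' | python3 jog.py && python3 -c "
from h import *
shot('wrist','w1')"
```

```text
t: 1.43
tool_pos: [0.42, -0.1217, 0.2003]
tool_rot: [-2.223, -2.219, 0.0]
contact_force: [-0.7, -0.5, 0.2]
opening: 0.0851
grip_force: 0.0
```

View pics/w1.png

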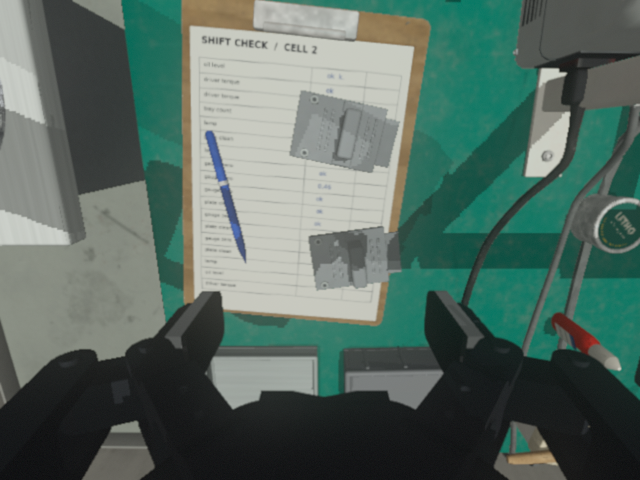

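The wrist view shows both covers with tongues to the right (+x): ribs near (350,134) and (356,258). The fingers hide the lower part. Enlarging the covers.

Run:
```python
from h import *
im=cv2.imread("pics/w1.png")
f=lambda y:cv2.resize(im[y:y+95,280:413],None,fx=6,fy=6,interpolation=cv2.INTER_CUBIC)[:300*2]
a=cv2.resize(im[82:182,280:410],None,fx=5,fy=5,interpolation=cv2.INTER_CUBIC)
b=cv2.resize(im[215:305,280:410],None,fx=5,fy=5,interpolation=cv2.INTER_CUBIC)
cv2.imwrite("pics/w1c.png",cv2.resize(np.vstack([a,b]),None,fx=.63,fy=.63,interpolation=cv2.INTER_AREA))
A=cv2.resize(im[82:302,280:410],None,fx=2.7,fy=2.7,interpolation=cv2.INTER_CUBIC)
cv2.imwrite("pics/w1c.png",np.hstack([cv2.resize(im[85:180,285:405],None,fx=3.3,fy=5,interpolation=cv2.INTER_CUBIC),cv2.resize(im[215:310,285:405],None,fx=3.3,fy=5,interpolation=cv2.INTER_CUBIC)]))
```

```text
(no output)
```

View pics/w1c.png

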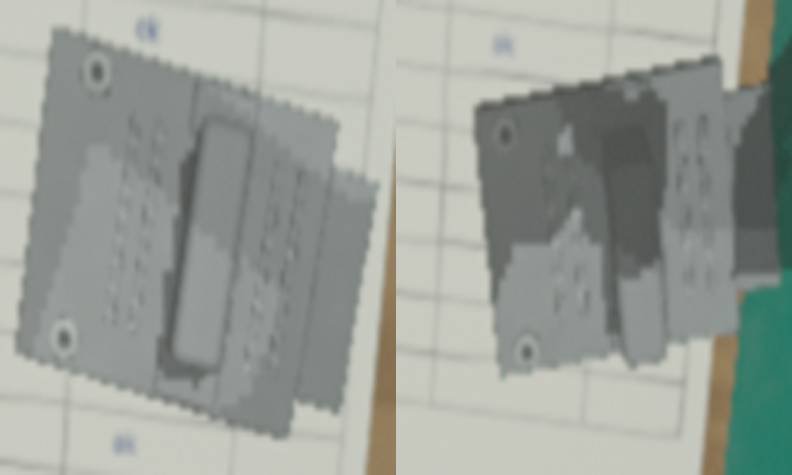

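Run:
```python
from h import *
import pickle
from scipy.optimize import least_squares
p=pickle.load(open("pics/w1.pkl","rb"))
f=lambda u,v,oy:(285+u/3.3,oy+v/5)
A=dict(TL=(54,30),TR=(338,122),BR=(289,437),BL=(17,352),T1=(378,182),T2=(337,410),R1=(203,117),R2=(255,122),R3=(220,370),R4=(172,360))
B=dict(TL=(80,103),TR=(324,57),BR=(341,330),BL=(105,378),T1=(373,83),T2=(384,285),R3=(269,360),R4=(229,368))
for n,C,oy in(("A",A,85),("B",B,215)):
    def M(b): return dict(TL=(-b,.03,.01),TR=(.032,.03,.01),BR=(.032,-.03,.01),BL=(-b,-.03,.01),T1=(.046,.022,.007),T2=(.046,-.022,.007),R1=(-.007,.021,.038),R2=(.007,.021,.038),R3=(.007,-.021,.038),R4=(-.007,-.021,.038))
    def res(q):
        m=M(q[3]);c,s=np.cos(q[2]),np.sin(q[2]);r=[]
        for k in C:
            x,y,z=m[k]; r+=list(w2px(p,(q[0]+c*x-s*y,q[1]+s*x+c*y,z))-f(*C[k],oy))
        return r
    s=least_squares(res,[.44,-.1,0,.048],loss="soft_l1"); print(n,s.x.round(4),np.round(s.fun,1))
t=cam("top")
for n,uv,z in [("A",(331,261),.01),("B",(383,256),.01)]:print(n)
```

```text
A [ 0.441  -0.0465 -0.2002  0.0487] [ 0.1 -1.2  0.4 -0.9 -0.   0.7 -0.1  0.8  0.1 -0.6  1.   0.5 -0.3 -1.6
  0.1  0.9 -0.1  1.1 -1.2 -0.1]
B [ 0.4519 -0.1692  0.1283  0.0442] [-0.2  0.3  0.8  0.   0.3  0.2  0.2 -0.8 -0.3 -0.1 -0.6 -0.5  1.   0.2
 -1.3  0.4]
A
B
```

Cover A fits at (0.441, -0.047), yaw -0.20; B at (0.452, -0.169), yaw +0.13. I go to A first.

```bash
cat >> h.py <<'E'
def D(yaw,tilt=0):
    """tool down, tool y along cover x (yaw), tilt>0 lifts the closing edge (tongue down)"""
    c,s=np.cos(yaw),np.sin(yaw)
    B=R.from_matrix(np.array([[-s,c,0],[c,s,0],[0,0,-1]]).T)   # rows: tool x=cover y, tool y=cover x
    return R.from_rotvec([0,0,yaw])*R.from_rotvec([0,tilt,0])*R.from_rotvec([0,0,-yaw])*B
E
python3 -c "
from h import *
print(delta((.441,-.0465,.013),D(-.2)))"
```

```text
(array([0.0753, 0.0209, 0.1873]), array([-0.   ,  0.   ,  0.198]))
```

To row units: 0.187 m / 0.75 = 0.2493, 0.12 m / 0.75 = 0.16, 0.198 rad / 2.0944 = 0.0945.

```bash
echo '[[[0.05, 0.0501, 0.014, 0.0267, 0, 0, 0.0477], [0.05, 0.1004, 0.0279, 0.0533, 0, 0, 0.0945], [0.05, 0.1004, 0.0279, 0.1067, 0, 0, 0.0945], [0.05, 0.1004, 0.0279, 0.16, 0, 0, 0.0945], [0.05, 0.1004, 0.0279, 0.2067, 0, 0, 0.0945], [0.05, 0.1004, 0.0279, 0.24, 0, 0, 0.0945], [0.05, 0.1004, 0.0279, 0.2493, 0, 0, 0.0945], [0.05, 0.1004, 0.0279, 0.2493, 0, 0, 0.0945]]]' | python3 jog.py 40 && echo '[[[0.0, 0, 0, 0, 0, 0, 0], [0, 0, 0, 0, 0, 0, 0], [0, 0, 0, 0, 0, 0, 0], [0, 0, 0, 0, 0, 0, 0], [0, 0, 0, 0, 0, 0, 0]]]' | python3 jog.py
```

```text
t: 2.15
tool_pos: [0.4391, -0.0456, 0.0112]
tool_rot: [-2.428, -1.986, 0.005]
contact_force: [-0.4, -0.2, 0.8]
opening: 0.0498
grip_force: 0.0
t: 2.57
tool_pos: [0.4434, -0.0461, 0.0158]
tool_rot: [2.427, 1.988, 0.004]
contact_force: [-0.5, -1.4, 6.6]
opening: 0.0131
grip_force: 40.2
```

To row units: -0.15 m / 0.75 = -0.2, -0.13 m / 0.75 = -0.1733.

```bash
echo '[[[0, 0, 0, -0.0267, 0, 0, 0], [0, 0, 0, -0.0667, 0, 0, 0], [0, 0, 0, -0.12, 0, 0, 0], [0, 0, 0, -0.1733, 0, 0, 0], [0, 0, 0, -0.2, 0, 0, 0], [0, 0, 0, -0.2, 0, 0, 0]]]' | python3 jog.py && python3 -c "
from h import *
print(delta((.40,.14,.19),D(0)))"
```

```text
t: 3.07
tool_pos: [0.4447, -0.0462, 0.1704]
tool_rot: [2.422, 1.985, 0.011]
contact_force: [0.6, -0.2, -0.9]
opening: 0.0132
grip_force: 39.4
(array([ 0.1737, -0.0802, -0.0207]), array([ 0.012,  0.002, -0.198]))
```

To row units: 0.1737 m / 0.75 = 0.2316, 0.155 m / 0.75 = 0.2067, -0.15 rad / 2.0944 = -0.0716.

```bash
echo '[[[0, 0.0533, -0.0247, -0.0067, 0, 0, -0.0239], [0, 0.1067, -0.0493, -0.0133, 0, 0, -0.0477], [0, 0.16, -0.074, -0.02, 0, 0, -0.0716], [0, 0.2067, -0.0953, -0.0267, 0, 0, -0.0859], [0, 0.2316, -0.1067, -0.0267, 0, 0, -0.0945], [0, 0.2316, -0.1067, -0.0267, 0, 0, -0.0945], [0, 0.2316, -0.1067, -0.0267, 0, 0, -0.0945], [0, 0.2316, -0.1067, -0.0267, 0, 0, -0.0945]]]' | python3 jog.py && python3 -c "
from h import *
im=shot('wrist','w2');o=ctrl.get_obs();print(o['tool_pos'],(D(0).inv()*R.from_rotvec(o['tool_rot'])).as_rotvec())"
```

```text
t: 3.73
tool_pos: [0.3963, 0.1404, 0.1823]
tool_rot: [-2.221, -2.221, 0.002]
contact_force: [0.1, -0.6, -1.6]
opening: 0.0133
grip_force: 39.4
[0.39657874 0.14002065 0.18244919] [ 0.00130722 -0.00057676  0.00099565]
```

View pics/w2.png

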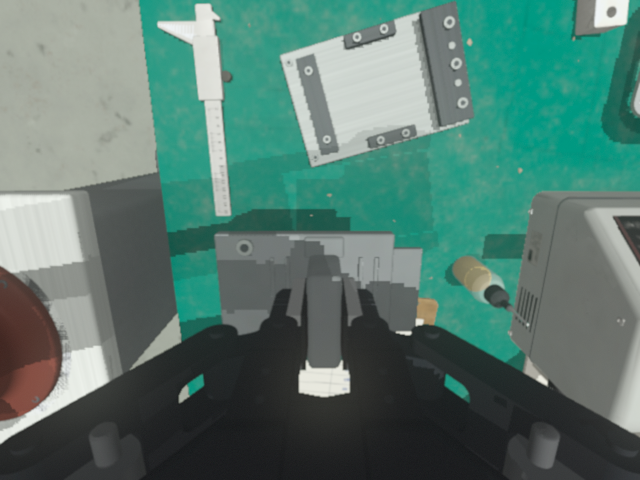

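The picture shows the gauge with lip to the right, its -x corners near (282,55) and (311,167), lip corners near (455,2) and (471,120). The held cover is level, back corner (216,236), tongue corner (422,249). Enlarging the gauge and the held cover.

Run:
```python
from h import *
im=cv2.imread("pics/w2.png")
a=cv2.resize(im[0:175,275:485],None,fx=3.8,fy=3.4,interpolation=cv2.INTER_CUBIC)
cv2.imwrite("pics/w2c.png",a); print(a.shape)
```

```text
(595, 798, 3)
```

View pics/w2c.png

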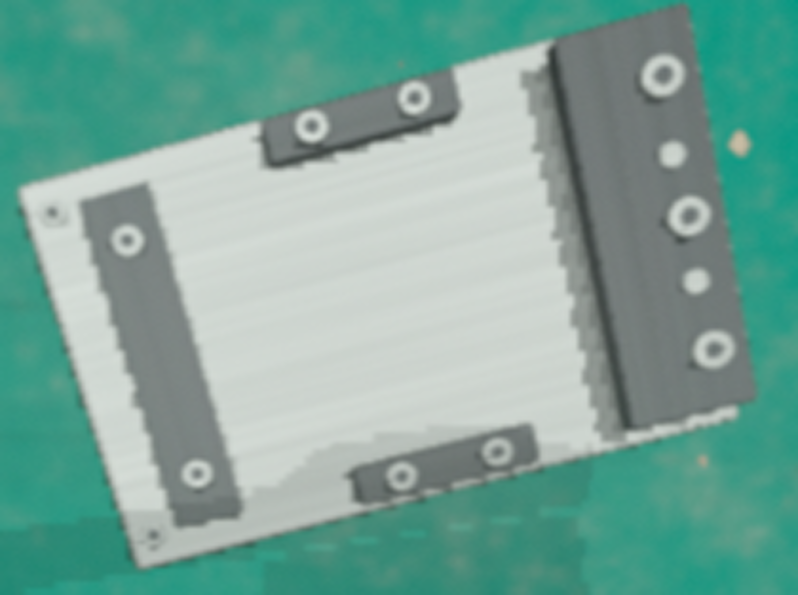

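Run:
```python
from h import *
import pickle
from scipy.optimize import least_squares
p=pickle.load(open("pics/w2.pkl","rb"))
P=[((20,188),(-.072,.048,.012)),((140,570),(-.072,-.048,.012)),((352,470),(-.018,-.036,.02)),((533,425),(.024,-.036,.02)),
((553,45),(.042,'l',.029)),((630,430),(.042,'-l',.029)),((688,5),(.072,'l',.029)),((755,400),(.072,'-l',.029)),
((150,185),(-.044,'b',.019)),((242,515),(-.044,'-b',.019)),((82,203),(-.060,'b',.019)),((175,525),(-.060,'-b',.019)),((738,415),(.072,-.048,.012))]
def res(q):
    c,s=np.cos(q[2]),np.sin(q[2]);r=[]
    v={'l':q[3],'-l':-q[3],'b':q[4],'-b':-q[4]}
    for (u,w),(x,y,z) in P:
        y=v.get(y,y); r+=list(w2px(p,(q[0]+c*x-s*y,q[1]+s*x+c*y,z))-(275+u/3.8,w/3.4))
    return r
s=least_squares(res,[.44,.25,.2,.048,.042],loss="soft_l1"); print(s.x.round(4)); print(np.round(s.fun,1))
# held cover in tool frame: tool y=cover x, tool x=cover y, tool z down
pt=dict(p); pt["T"]=imaging.camera_params("wrist")["tool_from_camera"]
H=[((217,236),(-1,.03,.007)),((393,233),(.032,.03,.007)),((422,249),(.046,.022,.004))]
def rh(q):
    c,sn=np.cos(q[2]),np.sin(q[2]); r=[]
    for uv,(x,y,z) in H:
        if x==-1:x=-.0487
        r+=list(w2px(pt,(q[1]+sn*x+c*y,q[0]+c*x-sn*y,.010-z))-uv)
    return r
h=least_squares(rh,[0,0,0]); print("held x,y,yaw",h.x.round(4),h.fun.round(1))
```

```text
[0.4406 0.2517 0.27   0.0433 0.0394]
[-0.9 -0.  -0.7  0.3 -0.4 -0.2 -0.1 -0.5 -0.1 -0.2  0.2  0.5  3.   0.1
  3.1 -0.7 -0.2 -0.1  0.3 -1.3 -1.1  0.3  0.3  0.8  0.   1.6]
held x,y,yaw [-0.0007 -0.0005  0.0129] [-3.4  0.1  2.   0.8  1.4 -0.4]
```

```bash
cat >> h.py <<'E'
G=np.array([.4406,.2517,0]); GY=.27
def tip(x,y,z,tilt,hx=-.0007,hy=-.0005,hz=.010):
    """cover's tongue tip at x,y (gauge frame), z over the gauge floor -> row"""
    Rc=R.from_rotvec([0,0,GY])*R.from_rotvec([0,tilt,0])
    t=G+R.from_rotvec([0,0,GY]).apply([x,y,z+.012])
    return delta(t-Rc.apply([.046,0,0])+Rc.apply([-hx,-hy,hz]),D(GY,tilt))
def where(hx=-.0007,hy=-.0005,hz=.010):
    o=ctrl.get_obs(); A=R.from_rotvec(o["tool_rot"]); g=R.from_rotvec([0,0,GY])
    Rc=A*D(0).inv(); Rg=g.inv()*Rc
    O=o["tool_pos"]-Rc.apply([-hx,-hy,hz])
    t=g.inv().apply(O+Rc.apply([.046,0,0])-G)-[0,0,.012]
    print("tip in gauge mm",(1e3*t).round(1),"rot",Rg.as_rotvec().round(3),"F gauge",g.inv().apply(o["contact_force"]).round(1),"op",o["opening"].round(4))
E
python3 -c "
from h import *
print(tip(.030,0,.05,.2)); print(tip(.030,0,.004,.2))"
```

```text
(array([0.1089, 0.032 , 0.1015]), array([ 0.197, -0.027, -0.27 ]))
(array([0.109 , 0.032 , 0.1475]), array([ 0.197, -0.027, -0.27 ]))
```

To row units: 0.1455 m / 0.75 = 0.194, 0.01 m / 0.75 = 0.0133, -0.009 rad / 2.0944 = -0.0043.

```bash
echo '[[[0, 0.048, 0.0147, 0.0133, 0.0315, -0.0043, -0.043], [0, 0.0973, 0.0293, 0.04, 0.063, -0.0086, -0.0859], [0, 0.1453, 0.0427, 0.08, 0.0941, -0.0129, -0.1289], [0, 0.1453, 0.0427, 0.1267, 0.0941, -0.0129, -0.1289], [0, 0.1453, 0.0427, 0.16, 0.0941, -0.0129, -0.1289], [0, 0.1453, 0.0427, 0.18, 0.0941, -0.0129, -0.1289], [0, 0.1453, 0.0427, 0.194, 0.0941, -0.0129, -0.1289], [0, 0.1453, 0.0427, 0.194, 0.0941, -0.0129, -0.1289], [0, 0.1453, 0.0427, 0.194, 0.0941, -0.0129, -0.1289], [0, 0.1453, 0.0427, 0.194, 0.0941, -0.0129, -0.1289]]]' | python3 jog.py 40 && python3 -c "
from h import *
where()
shot('wrist','w3')"
```

```text
t: 4.62
tool_pos: [0.4302, 0.2496, 0.0393]
tool_rot: [-1.825, -2.398, 0.235]
contact_force: [0.5, -0.1, -0.3]
opening: 0.0132
grip_force: 39.5Traceback (most recent call last):
  File "<string>", line 3, in <module>
    where()
    ~~~~~^^
  File "h.py", line 41, in where
    print("tip in gauge mm",(1e3*t).round(1),"rot",Rg.as_rotvec().round(3),"F gauge",g.inv().apply(o["contact_force"]).round(1),"op",o["opening"].round(4))
                                                                                                                                     ^^^^^^^^^^^^^^^^^^
AttributeError: 'float' object has no attribute 'round'
```

```bash
sed -i 's/o\["opening"\].round(4)/round(o["opening"],4)/' h.py; python3 -c "
from h import *
where(); print(tip(.030,0,.002,.2))
cv2.imwrite('pics/w3c.png',cv2.resize(shot('wrist','w3')[60:420,150:640],None,fx=1.6,fy=1.6))"
```

```text
tip in gauge mm [31.9  0.2  8.7] rot [ 0.     0.196 -0.   ] F gauge [ 0.4 -0.2 -0.3] op 0.0132
(array([-0.0002, -0.0005,  0.0067]), array([ 0.004, -0.   , -0.   ]))
```

View pics/w3c.png

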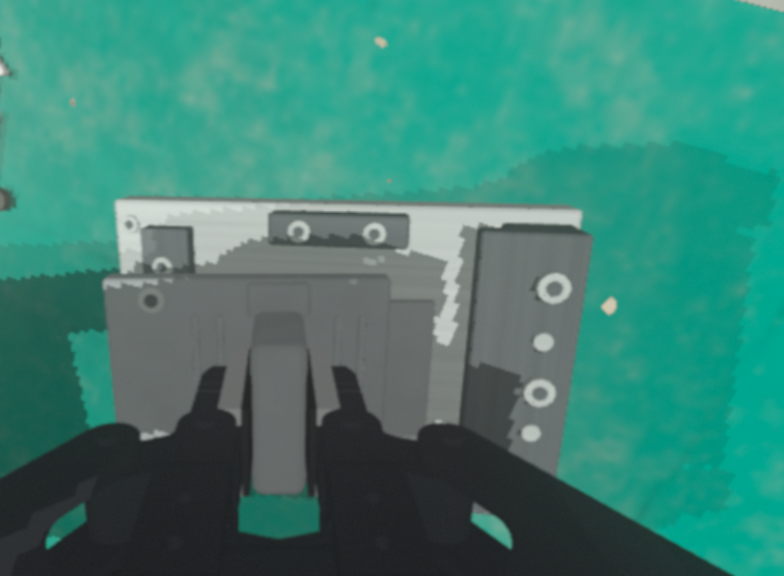

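The view shows the tilted cover with its tongue just short of the lip and centred between the guides. Now lower to the floor.

```bash
for i in 1; do echo '[[[0, 0, 0, 0, 0, 0, 0], [0, 0, 0.0005, 0.0027, 0, 0, 0], [0, 0, 0.0011, 0.0053, 0, 0, 0], [0, 0, 0.0011, 0.0053, 0, 0, 0], [0, 0, 0.0011, 0.0053, 0, 0, 0]]]' | python3 jog.py; python3 -c "
from h import *
where()"; done
```

```text
t: 5.08
tool_pos: [0.4287, 0.2497, 0.0336]
tool_rot: [-1.823, -2.398, 0.239]
contact_force: [0.1, 0.7, -1.3]
opening: 0.0131
grip_force: 39.5
tip in gauge mm [30.4  0.8  2.9] rot [-0.     0.199  0.001] F gauge [ 0.2  0.6 -1.3] op 0.0131
```

To row units: 0.002 m / 0.75 = 0.0027, 0.001 m / 0.75 = 0.0013.

```bash
echo '[[[0, 0, 0.0003, 0.0013, 0, 0, 0], [0, 0, 0.0005, 0.0027, 0, 0, 0], [0, 0, 0.0005, 0.0027, 0, 0, 0], [0, 0, 0.0005, 0.0027, 0, 0, 0]]]' | python3 jog.py;  python3 -c "
from h import *
where()"; echo '[[[0, 0, 0.0003, 0.0013, 0, 0, 0], [0, 0, 0.0005, 0.0027, 0, 0, 0], [0, 0, 0.0005, 0.0027, 0, 0, 0], [0, 0, 0.0005, 0.0027, 0, 0, 0]]]' | python3 jog.py;  python3 -c "
from h import *
where()"
```

```text
t: 5.42
tool_pos: [0.4289, 0.2498, 0.0332]
tool_rot: [-1.822, -2.398, 0.24]
contact_force: [-4.2, -1.7, 8.9]
opening: 0.0131
grip_force: 40.7
tip in gauge mm [30.7  0.9  2.5] rot [-0.     0.199  0.001] F gauge [-4.5 -0.5  8.9] op 0.0131
t: 5.75
tool_pos: [0.4292, 0.25, 0.0328]
tool_rot: [-1.822, -2.398, 0.241]
contact_force: [-9.0, -3.1, 17.4]
opening: 0.0131
grip_force: 42.0
tip in gauge mm [30.9  1.   2. ] rot [-0.     0.2    0.001] F gauge [-9.5 -0.5 17.4] op 0.0131
```

To row units: 0.014 m / 0.75 = 0.0187, -0.001 m / 0.75 = -0.0013.

```bash
sed -i 's/hz=.010/hz=.013/' h.py; echo '[[[0, 0, -0.0007, -0.0033, 0, 0, 0], [0, 0, -0.0013, -0.0067, 0, 0, 0], [0, 0, -0.0013, -0.0067, 0, 0, 0], [0, 0, 0.0053, -0.008, 0, 0, 0], [0, 0, 0.0107, -0.0091, 0, 0, 0], [0, 0, 0.016, -0.01, 0, 0, 0], [0, 0, 0.0187, -0.0105, 0, 0, 0], [0, 0, 0.0187, -0.0105, 0, 0, 0], [0, 0, 0.0187, -0.0105, 0, 0, 0]]]' | python3 jog.py;  python3 -c "
from h import *
where()"
```

```text
t: 6.5
tool_pos: [0.4436, 0.2538, 0.0344]
tool_rot: [-1.823, -2.398, 0.239]
contact_force: [1.0, -0.5, -1.4]
opening: 0.0129
grip_force: 39.6
tip in gauge mm [45.3  0.8  0.7] rot [-0.     0.199  0.001] F gauge [ 0.8 -0.8 -1.4] op 0.0129
```

Tongue is under the lip at 45 mm, no contact. Push on gently to the wall.

To row units: 0.004 m / 0.75 = 0.0053, 0.002 m / 0.75 = 0.0027.

```bash
echo '[[[0, 0, 0.0027, -0.0005, 0, 0, 0], [0, 0, 0.0053, -0.0011, 0, 0, 0], [0, 0, 0.0053, -0.0011, 0, 0, 0], [0, 0, 0.0053, -0.0011, 0, 0, 0]]]' | python3 jog.py;  python3 -c "
from h import *
where()"; echo '[[[0, 0, 0.0013, -0.0003, 0, 0, 0], [0, 0, 0.0027, -0.0005, 0, 0, 0], [0, 0, 0.0027, -0.0005, 0, 0, 0], [0, 0, 0.0027, -0.0005, 0, 0, 0]]]' | python3 jog.py;  python3 -c "
from h import *
where()"
```

```text
t: 6.83
tool_pos: [0.4469, 0.2547, 0.0344]
tool_rot: [-1.822, -2.397, 0.241]
contact_force: [-2.5, -0.6, 0.3]
opening: 0.0129
grip_force: 39.8
tip in gauge mm [48.7  0.8  0.7] rot [-0.     0.2    0.001] F gauge [-2.6  0.1  0.3] op 0.0129
t: 7.17
tool_pos: [0.4471, 0.2548, 0.0341]
tool_rot: [-1.82, -2.395, 0.246]
contact_force: [-7.1, -2.3, 1.6]
opening: 0.0135
grip_force: 40.1
tip in gauge mm [48.8  0.8  0.1] rot [-0.001  0.205  0.001] F gauge [-7.4 -0.3  1.6] op 0.0135
```

To row units: 0.0049 m / 0.75 = 0.0065, -0.0013 m / 0.75 = -0.0017, -0.1 rad / 2.0944 = -0.0477.

```bash
echo '[[[0, 0, -0.0017, 0.0004, 0, 0, 0], [0, 0, -0.0024, 0.0031, -0.0239, 0, 0], [0, 0, -0.0032, 0.0065, -0.0477, 0, 0], [0, 0, -0.0032, 0.0065, -0.0477, 0, 0], [0, 0, -0.0032, 0.0065, -0.0477, 0, 0]]]' | python3 jog.py;  python3 -c "
from h import *
where()"
```

```text
t: 7.58
tool_pos: [0.4454, 0.2543, 0.0301]
tool_rot: [-1.863, -2.451, 0.123]
contact_force: [-2.7, -0.6, -2.6]
opening: 0.013
grip_force: 39.9
tip in gauge mm [49.1  0.8  0.6] rot [-0.     0.1    0.001] F gauge [-2.8  0.2 -2.6] op 0.013
```

To row units: 0.0011 m / 0.75 = 0.0015, -0.0003 m / 0.75 = -0.0004, -0.025 rad / 2.0944 = -0.0119.

```bash
echo '[[[0, 0, -0.0004, 0.0015, -0.0119, 0, 0], [0, 0, -0.0004, 0.0015, -0.0119, 0, 0], [0, 0, -0.0004, 0.0015, -0.0119, 0, 0]]]' | python3 jog.py;  python3 -c "
from h import *
where()";  echo '[[[0, 0, -0.0004, 0.0015, -0.0119, 0, 0], [0, 0, -0.0004, 0.0015, -0.0119, 0, 0], [0, 0, -0.0004, 0.0015, -0.0119, 0, 0]]]' | python3 jog.py;  python3 -c "
from h import *
where()"
```

```text
t: 7.83
tool_pos: [0.4452, 0.2543, 0.0289]
tool_rot: [-1.872, -2.463, 0.094]
contact_force: [-5.2, -0.5, -1.5]
opening: 0.013
grip_force: 40.0
tip in gauge mm [49.3  0.8  0.4] rot [-0.     0.076  0.001] F gauge [-5.1  0.9 -1.5] op 0.013
t: 8.08
tool_pos: [0.4451, 0.2542, 0.0286]
tool_rot: [-1.882, -2.476, 0.064]
contact_force: [-4.6, -1.1, 3.1]
opening: 0.0132
grip_force: 41.0
tip in gauge mm [49.5  0.8  1.3] rot [-0.     0.051  0.001] F gauge [-4.7  0.1  3.1] op 0.0132
```

To row units: 0.0011 m / 0.75 = 0.0015, -0.0003 m / 0.75 = -0.0004, -0.025 rad / 2.0944 = -0.0119.

```bash
echo '[[[0, 0, -0.0004, 0.0015, -0.0119, 0, 0], [0, 0, -0.0004, 0.0015, -0.0119, 0, 0], [0, 0, -0.0004, 0.0015, -0.0119, 0, 0]]]' | python3 jog.py;  python3 -c "
from h import *
where();o=ctrl.get_obs();print(o['wrist_torque'],o['contact_force'])"
```

```text
t: 8.33
tool_pos: [0.4453, 0.2543, 0.0288]
tool_rot: [-1.892, -2.488, 0.033]
contact_force: [-5.9, -1.6, 8.8]
opening: 0.0132
grip_force: 45.8
tip in gauge mm [50.1  0.8  2.6] rot [-0.     0.026  0.001] F gauge [-6.1  0.   8.8] op 0.0132
[-5.71384536e-01  1.95901497e+00 -9.25668473e-04] [-5.93267872 -1.60027597  8.79987331]
```

The force keeps rising and the tool no longer sinks at 3–4° of tilt: this cover rides on the bar (overlong), matching the length seen by camera. Unhook it and measure the containers.

The rows are not in the units I measure in: shifts go in shares of 750 mm and turns go in shares of 120 degrees. I convert before sending: -0.14 m / 0.75 = -0.1867, -0.05 m / 0.75 = -0.0667, 0.15 rad / 2.0944 = 0.0716.

```bash
echo '[[[0, 0, 0.0016, -0.0044, 0.0358, 0, 0], [0, 0, 0.0019, -0.0088, 0.0716, 0, 0], [0, 0, 0.0005, -0.0088, 0.0716, 0, 0], [0, 0, -0.008, -0.0088, 0.0716, 0, 0], [0, 0, -0.016, -0.0088, 0.0716, 0, 0], [0, 0, -0.024, -0.01, 0.0716, 0, 0], [0, 0, -0.0267, -0.0267, 0.0716, 0, 0], [0, 0, -0.0267, -0.0667, 0.0477, 0, 0], [0, 0, -0.0267, -0.12, 0, 0, 0], [0, 0, -0.0267, -0.16, -0.0124, 0, 0], [0, 0, -0.0267, -0.1867, -0.0124, 0, 0], [0, 0, -0.0267, -0.1867, -0.0124, 0, 0], [0, 0, -0.0267, -0.1867, -0.0124, 0, 0]]]' | python3 jog.py;  python3 -c "
from h import *
where()
im=cv2.imread('pics/top0.png')
cv2.imwrite('pics/t1.png',cv2.resize(im[195:340,420:485],None,fx=8,fy=4,interpolation=cv2.INTER_CUBIC))"
```

```text
t: 9.42
tool_pos: [0.4298, 0.2502, 0.17]
tool_rot: [1.898, 2.498, 0.01]
contact_force: [-0.2, -0.5, -1.5]
opening: 0.0131
grip_force: 40.9
tip in gauge mm [ 34.6   1.  145.4] rot [ 0.    -0.008  0.001] F gauge [-0.3 -0.5 -1.5] op 0.0131
```

View pics/t1.png

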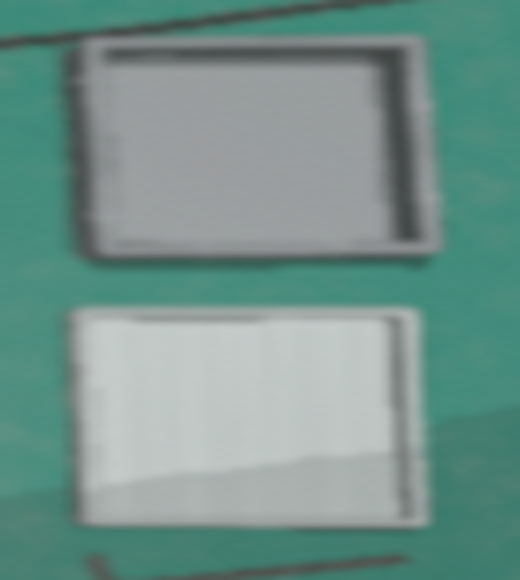

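The crop shows the bin's rim from (85,38) to (440,255) and the tray's rim from (75,312) to (430,525), both nearly square to the axes.

Run:
```python
from h import *
p=cam("top")
for n,C,z in(("bin",[(85,38),(425,38),(440,255),(95,255)],.045),("tray",[(75,312),(418,312),(430,525),(82,525)],.022)):
    w=np.array([px2w(p,(420+u/8,195+v/4),z) for u,v in C]); e=(w[0]+w[1]-w[2]-w[3])
    print(n,w.mean(0).round(4),"yaw",np.arctan2(e[1],e[0]).round(3),"len",(np.hypot(*e[:2])/2).round(4),"wid",np.linalg.norm(w[0]-w[1]).round(4))
where()
print(delta((.42,-.12,.15),D(.0)));print(delta((.505,-.328,.12),D(.04)))
```

```text
bin [ 0.5041 -0.3304  0.045 ] yaw 0.009 len 0.1275 wid 0.0992
tray [ 0.3466 -0.3292  0.022 ] yaw 0.001 len 0.124 wid 0.1004
tip in gauge mm [ 34.6   1.  145.4] rot [ 0.    -0.008  0.001] F gauge [-0.3 -0.5 -1.5] op 0.0131
(array([-0.3541, -0.1088,  0.019 ]), array([ 0.008, -0.001,  0.271]))
(array([-0.5772, -0.0828,  0.0491]), array([ 0.008, -0.001,  0.231]))
```

To row units: -0.577 m / 0.75 = -0.7693, -0.083 m / 0.75 = -0.1107, 0.12 rad / 2.0944 = 0.0573.

```bash
echo '[[[0, -0.04, -0.012, 0, 0, 0, 0.0143], [0, -0.0933, -0.028, 0, 0, 0, 0.0286], [0, -0.1467, -0.044, 0, 0, 0, 0.043], [0, -0.2, -0.0613, 0, 0, 0, 0.0573], [0, -0.2533, -0.0773, 0, 0, 0, 0.0716], [0, -0.3067, -0.0933, 0, 0, 0, 0.0859], [0, -0.36, -0.1093, 0, 0, 0, 0.1003], [0, -0.4133, -0.1253, 0, 0, 0, 0.1146], [0, -0.4667, -0.1333, 0.0133, 0, 0, 0.1241], [0, -0.52, -0.1333, 0.02, 0, 0, 0.1241], [0, -0.5733, -0.1267, 0.0267, 0, 0, 0.1241], [0, -0.6267, -0.12, 0.0333, 0, 0, 0.1241], [0, -0.68, -0.1147, 0.04, 0.0019, 0, 0.1241], [0, -0.7267, -0.1107, 0.04, 0.0038, 0, 0.1241], [0, -0.76, -0.1107, 0.04, 0.0038, 0, 0.1241], [0, -0.7693, -0.1107, 0.04, 0.0038, 0, 0.1241], [0, -0.7693, -0.1107, 0.04, 0.0038, 0, 0.1241], [0, -0.7693, -0.1107, 0.04, 0.0038, 0, 0.1241]]]' | python3 jog.py 40; python3 -c "
from h import *
print(delta((.5067,-.3295,.019),D(.01)))"
```

```text
t: 10.92
tool_pos: [0.5025, -0.3273, 0.1353]
tool_rot: [-2.205, -2.228, 0.006]
contact_force: [0.4, 0.2, -1.6]
opening: 0.013
grip_force: 40.9
(array([-0.0026,  0.0051,  0.1163]), array([-0.008, -0.002,  0.001]))
```

To row units: 0.112 m / 0.75 = 0.1493, 0.108 m / 0.75 = 0.144.

```bash
echo '[[[0, -0.0035, 0.0067, 0.0267, 0, 0, 0], [0, -0.0035, 0.0067, 0.0733, 0, 0, 0], [0, -0.0035, 0.0067, 0.1133, 0, 0, 0], [0, -0.0035, 0.0067, 0.1333, 0, 0, 0], [0, -0.0035, 0.0067, 0.144, 0, 0, 0], [0, -0.0035, 0.0067, 0.1493, 0, 0, 0], [0, -0.0035, 0.0067, 0.1493, 0, 0, 0], [0, -0.0035, 0.0067, 0.1493, 0, 0, 0]]]' | python3 jog.py; echo '[[[0, 0, 0, 0.0027, 0, 0, 0], [0, 0, 0, 0.004, 0, 0, 0], [0, 0, 0, 0.004, 0, 0, 0], [0, 0, 0, 0.004, 0, 0, 0]]]' | python3 jog.py
```

```text
t: 11.58
tool_pos: [0.5088, -0.3311, 0.0268]
tool_rot: [-2.208, -2.233, 0.006]
contact_force: [-0.0, -0.9, -1.1]
opening: 0.0131
grip_force: 40.9
t: 11.92
tool_pos: [0.5082, -0.3312, 0.0229]
tool_rot: [-2.208, -2.232, 0.006]
contact_force: [-0.5, 0.6, -1.4]
opening: 0.0132
grip_force: 40.9
```

To row units: 0.004 m / 0.75 = 0.0053, 0.002 m / 0.75 = 0.0027.

```bash
echo '[[[0, 0, 0, 0.0027, 0, 0, 0], [0, 0, 0, 0.0053, 0, 0, 0], [0, 0, 0, 0.0053, 0, 0, 0], [0, 0, 0, 0.0053, 0, 0, 0]]]' | python3 jog.py; echo '[[[0, 0, 0, 0.0013, 0, 0, 0], [0, 0, 0, 0.0027, 0, 0, 0], [0, 0, 0, 0.0027, 0, 0, 0], [0, 0, 0, 0.0027, 0, 0, 0]]]' | python3 jog.py
```

```text
t: 12.25
tool_pos: [0.5078, -0.3308, 0.018]
tool_rot: [-2.206, -2.231, 0.006]
contact_force: [-0.2, 0.1, -0.8]
opening: 0.0136
grip_force: 40.9
t: 12.58
tool_pos: [0.5082, -0.3312, 0.0169]
tool_rot: [-2.207, -2.232, 0.006]
contact_force: [-1.6, 0.4, 2.6]
opening: 0.0131
grip_force: 41.4
```

To row units: -0.12 m / 0.75 = -0.16, 0.1 m / 0.75 = 0.1333.

```bash
echo '[[[0.04, 0, 0, 0, 0, 0, 0], [0.05, 0, 0, 0, 0, 0, 0], [0.05, 0, 0, 0, 0, 0, 0], [0.05, 0, 0, -0.0267, 0, 0, 0], [0.05, 0, 0, -0.0733, 0, 0, 0], [0.05, 0, 0, -0.12, 0, 0, 0], [0.05, 0, 0, -0.16, 0, 0, 0], [0.05, 0.04, -0.0267, -0.16, 0, 0, 0], [0.05, 0.0933, -0.04, -0.16, 0, 0, 0], [0.05, 0.1333, -0.0533, -0.16, 0, 0, 0], [0.05, 0.1333, -0.0533, -0.16, 0, 0, 0], [0.05, 0.1333, -0.0533, -0.16, 0, 0, 0]]]' | python3 jog.py; python3 -c "
from h import *
o=ctrl.get_obs();im=shot('wrist','w4');print(delta((.4519,-.1692,.0135),D(.128)))
cv2.imwrite('pics/w4.png',cv2.resize(im,None,fx=1.2,fy=1.2))"
```

```text
t: 13.58
tool_pos: [0.4671, -0.2301, 0.1363]
tool_rot: [-2.205, -2.233, 0.006]
contact_force: [1.5, -0.3, 0.1]
opening: 0.05
grip_force: 0.0
(array([ 0.0623, -0.0144,  0.1231]), array([-0.005,  0.001, -0.116]))
```

View pics/w4.png

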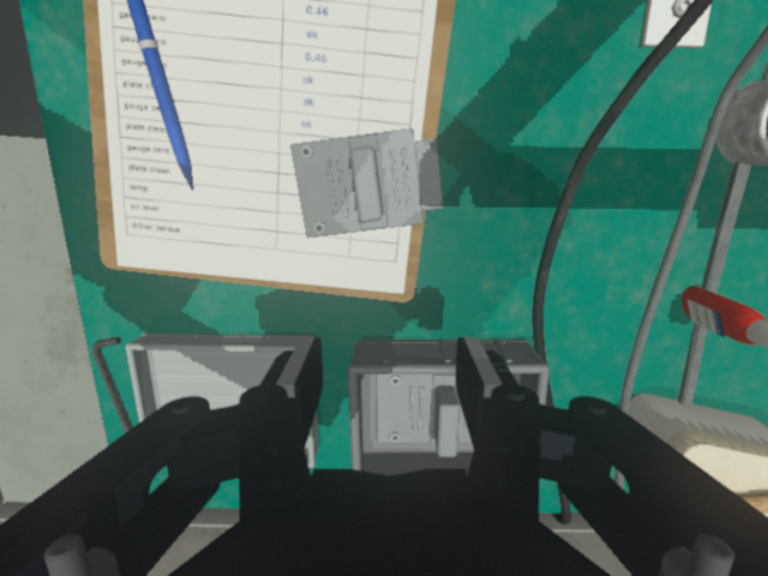

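The picture shows the first cover lying flat in the bin (rib at about (447,420)) and the second still on the clipboard, rib at (367,184). Pick up the second.

To row units: 0.0623 m / 0.75 = 0.0831, 0.06 m / 0.75 = 0.08, -0.116 rad / 2.0944 = -0.0554.

```bash
python3 -c "
from h import *
import pickle
p=pickle.load(open('pics/w4.pkl','rb'))
print(px2w(p,(367/1.2,184/1.2),.038), [px2w(p,(u/1.2,v/1.2),.010).round(4) for u,v in [(291,147),(412,129),(424,222),(305,238)]])"
echo '[[[0.05, 0.0413, -0.0093, 0.0267, 0, 0, -0.0286], [0.05, 0.0831, -0.0192, 0.0533, 0, 0, -0.0554], [0.05, 0.0831, -0.0192, 0.08, 0, 0, -0.0554], [0.05, 0.0831, -0.0192, 0.08, 0, 0, -0.0554]]]' | python3 jog.py 40; python3 -c "
from h import *
print(delta((.4519,-.1692,.0135),D(.128)))"
```

```text
[ 0.4527651  -0.16894231  0.038     ] [array([ 0.4036, -0.1479,  0.01  ]), array([ 0.4791, -0.1365,  0.01  ]), array([ 0.4885, -0.1937,  0.01  ]), array([ 0.41  , -0.2053,  0.01  ])]
t: 13.97
tool_pos: [0.4495, -0.1676, 0.0723]
tool_rot: [-2.068, -2.35, 0.009]
contact_force: [-0.7, 0.0, -0.3]
opening: 0.0497
grip_force: 0.0
(array([-0.0021,  0.0028,  0.0588]), array([-0.011, -0.004, -0.   ]))
```

To row units: 0.06 m / 0.75 = 0.08, 0.057 m / 0.75 = 0.076, -0.006 rad / 2.0944 = -0.0029.

```bash
echo '[[[0.05, -0.0013, 0.0027, 0.0333, -0.0029, 0, 0], [0.05, -0.0013, 0.0027, 0.06, -0.0029, 0, 0], [0.05, -0.0013, 0.0027, 0.076, -0.0029, 0, 0], [0.05, -0.0013, 0.0027, 0.08, -0.0029, 0, 0], [0.05, -0.0013, 0.0027, 0.08, -0.0029, 0, 0], [0, -0.0013, 0.0027, 0.08, -0.0029, 0, 0], [0, -0.0013, 0.0027, 0.08, -0.0029, 0, 0], [0, -0.0013, 0.0027, 0.08, -0.0029, 0, 0], [0, -0.0013, 0.0027, 0.08, -0.0029, 0, 0], [0, -0.0013, 0.0027, 0.08, -0.0029, 0, 0], [0, -0.0013, 0.0027, 0.08, -0.0029, 0, 0]]]' | python3 jog.py 40;echo '[[[0, 0, 0, -0.0267, 0, 0, 0], [0, 0, 0, -0.0667, 0, 0, 0], [0, 0, 0, -0.12, 0, 0, 0], [0, 0, 0, -0.1733, 0, 0, 0], [0, 0, 0, -0.2133, 0, 0, 0], [0, 0, 0, -0.2133, 0, 0, 0], [0, 0, 0, -0.2133, 0, 0, 0], [0, 0, 0, -0.2133, 0, 0, 0], [0, 0, 0, -0.2133, 0, 0, 0]]]' | python3 jog.py && python3 -c "
from h import *
print(delta((.40,.14,.185),D(0)))"
```

```text
t: 14.88
tool_pos: [0.4551, -0.1707, 0.0181]
tool_rot: [2.074, 2.355, 0.002]
contact_force: [-0.7, -0.1, 6.2]
opening: 0.013
grip_force: 40.8
t: 15.63
tool_pos: [0.4523, -0.1692, 0.1737]
tool_rot: [-2.073, -2.355, 0.001]
contact_force: [0.2, 0.5, -2.0]
opening: 0.0131
grip_force: 39.9
(array([ 0.3134, -0.0128, -0.0103]), array([-0.003, -0.003,  0.127]))
```

```bash
sed -i 's/hz=.013/hz=.015/' h.py; python3 -c "
from h import *
print(tip(.030,0,.14,.2)); print(tip(.030,0,.007,.2))"
```

```text
(array([ 0.4179,  0.0303, -0.0008]), array([ 0.197, -0.018, -0.142]))
(array([0.4175, 0.0307, 0.1322]), array([ 0.197, -0.018, -0.142]))
```

To row units: 0.4175 m / 0.75 = 0.5567, 0.41 m / 0.75 = 0.5467, 0.197 rad / 2.0944 = 0.0941.

```bash
echo '[[[0, 0.04, -0.0053, 0, 0, 0, 0], [0, 0.0933, -0.0107, 0, 0, 0, 0], [0, 0.1467, -0.0133, 0, 0, 0, 0], [0, 0.2, -0.0133, 0, 0.0143, 0, -0.0143], [0, 0.2533, -0.008, 0, 0.0286, -0.0014, -0.0239], [0, 0.3067, 0, 0, 0.043, -0.0029, -0.0334], [0, 0.36, 0.0093, 0, 0.0573, -0.0043, -0.043], [0, 0.4133, 0.0187, 0, 0.0716, -0.0057, -0.0525], [0, 0.4667, 0.0267, 0, 0.0859, -0.0072, -0.0621], [0, 0.5133, 0.0347, 0.0133, 0.0941, -0.0086, -0.0678], [0, 0.5467, 0.0407, 0.04, 0.0941, -0.0086, -0.0678], [0, 0.5567, 0.0407, 0.08, 0.0941, -0.0086, -0.0678], [0, 0.5567, 0.0407, 0.12, 0.0941, -0.0086, -0.0678], [0, 0.5567, 0.0407, 0.1533, 0.0941, -0.0086, -0.0678], [0, 0.5567, 0.0407, 0.168, 0.0941, -0.0086, -0.0678], [0, 0.5567, 0.0407, 0.176, 0.0941, -0.0086, -0.0678], [0, 0.5567, 0.0407, 0.176, 0.0941, -0.0086, -0.0678], [0, 0.5567, 0.0407, 0.176, 0.0941, -0.0086, -0.0678], [0, 0.5567, 0.0407, 0.176, 0.0941, -0.0086, -0.0678], [0, 0.5567, 0.0407, 0.176, 0.0941, -0.0086, -0.0678]]]' | python3 jog.py 40; python3 -c "
from h import *
where()
im=shot('wrist','w5')
cv2.imwrite('pics/w5c.png',cv2.resize(im[60:420,150:640],None,fx=1.6,fy=1.6))"
```

```text
t: 17.3
tool_pos: [0.4327, 0.2484, 0.0464]
tool_rot: [-1.829, -2.401, 0.236]
contact_force: [-0.4, -0.6, -1.4]
opening: 0.0134
grip_force: 39.7
tip in gauge mm [33.1 -1.7 11. ] rot [-0.003  0.193 -0.001] F gauge [-0.5 -0.4 -1.4] op 0.0134
```

View pics/w5c.png

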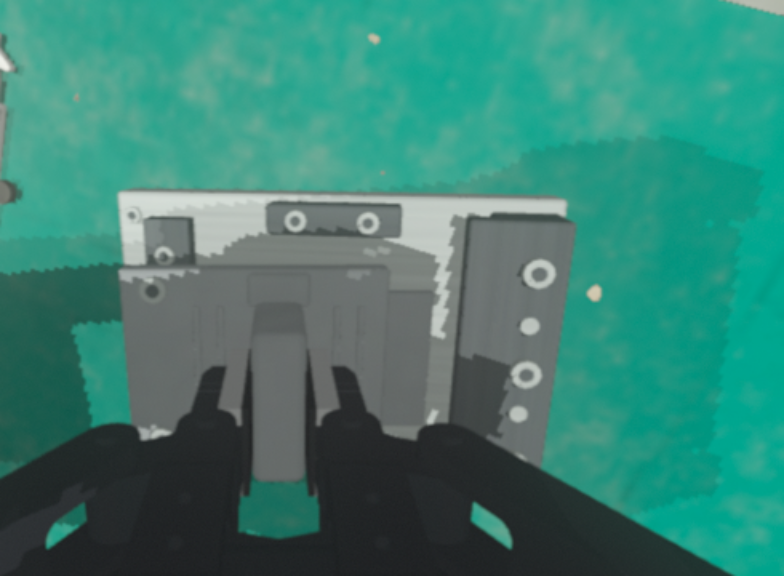

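The second cover is likewise centred in front of the lip. Its closing edge is at column 120 against 105 before, so it is visibly shorter. Lower it to the floor.

To row units: 0.006 m / 0.75 = 0.008, 0.005 m / 0.75 = 0.0067.

```bash
echo '[[[0, 0.0013, 0.0007, 0.0033, 0, 0, 0], [0, 0.0013, 0.0013, 0.0067, 0, 0, 0], [0, 0.0013, 0.0016, 0.008, 0, 0, 0], [0, 0.0013, 0.0016, 0.008, 0, 0, 0], [0, 0.0013, 0.0016, 0.008, 0, 0, 0]]]' | python3 jog.py;  python3 -c "
from h import *
where()"; echo '[[[0, 0, 0.0003, 0.0013, 0, 0, 0], [0, 0, 0.0005, 0.0027, 0, 0, 0], [0, 0, 0.0005, 0.0027, 0, 0, 0], [0, 0, 0.0005, 0.0027, 0, 0, 0]]]' | python3 jog.py;  python3 -c "
from h import *
where()"
```

```text
t: 17.77
tool_pos: [0.4309, 0.2489, 0.0383]
tool_rot: [-1.827, -2.4, 0.241]
contact_force: [0.0, 0.2, -2.0]
opening: 0.013
grip_force: 39.7
tip in gauge mm [31.3 -0.7  2.7] rot [-0.004  0.197 -0.001] F gauge [ 0.1  0.2 -2. ] op 0.013
t: 18.1
tool_pos: [0.431, 0.2489, 0.0363]
tool_rot: [-1.827, -2.4, 0.241]
contact_force: [-0.2, 0.6, -1.1]
opening: 0.0135
grip_force: 39.7
tip in gauge mm [31.5 -0.7  0.8] rot [-0.004  0.197 -0.001] F gauge [ 0.   0.6 -1.1] op 0.0135
```

To row units: 0.014 m / 0.75 = 0.0187, 0.012 m / 0.75 = 0.016.

```bash
echo '[[[0, 0, 0.0053, -0.0017, 0, 0, 0], [0, 0, 0.0107, -0.0027, 0, 0, 0], [0, 0, 0.016, -0.0037, 0, 0, 0], [0, 0, 0.0187, -0.0043, 0, 0, 0], [0, 0, 0.0187, -0.0043, 0, 0, 0], [0, 0, 0.0187, -0.0043, 0, 0, 0]]]' | python3 jog.py;  python3 -c "
from h import *
where()";echo '[[[0, 0, 0.0027, -0.0005, 0, 0, 0], [0, 0, 0.0053, -0.0011, 0, 0, 0], [0, 0, 0.0053, -0.0011, 0, 0, 0], [0, 0, 0.0053, -0.0011, 0, 0, 0]]]' | python3 jog.py;  python3 -c "
from h import *
where()"
```

```text
t: 18.6
tool_pos: [0.4451, 0.2528, 0.0368]
tool_rot: [-1.827, -2.4, 0.241]
contact_force: [-0.3, -1.1, -1.6]
opening: 0.0133
grip_force: 39.8
tip in gauge mm [46.1 -0.7  1.3] rot [-0.004  0.197 -0.001] F gauge [-0.5 -0.9 -1.6] op 0.0133
t: 18.93
tool_pos: [0.4478, 0.2535, 0.0365]
tool_rot: [-1.826, -2.398, 0.244]
contact_force: [-4.3, -2.5, 0.3]
opening: 0.0138
grip_force: 40.0
tip in gauge mm [48.9 -0.7  0.9] rot [-0.004  0.2   -0.   ] F gauge [-4.8 -1.3  0.3] op 0.0138
```

To row units: 0.0047 m / 0.75 = 0.0063, -0.0013 m / 0.75 = -0.0017, -0.1 rad / 2.0944 = -0.0477.

```bash
echo '[[[0, 0, -0.0008, 0.0001, 0, 0, 0], [0, 0, -0.0017, 0.0031, -0.0239, 0, 0], [0, 0, -0.0025, 0.0063, -0.0477, 0, 0], [0, 0, -0.0025, 0.0063, -0.0477, 0, 0], [0, 0, -0.0025, 0.0063, -0.0477, 0, 0]]]' | python3 jog.py;  python3 -c "
from h import *
where()"; echo '[[[0, 0, -0.0005, 0.0016, -0.0119, 0, 0], [0, 0, -0.0009, 0.0031, -0.0239, 0, 0], [0, 0, -0.0009, 0.0031, -0.0239, 0, 0], [0, 0, -0.0009, 0.0031, -0.0239, 0, 0]]]' | python3 jog.py;  python3 -c "
from h import *
where()"
```

```text
t: 19.35
tool_pos: [0.446, 0.2531, 0.0327]
tool_rot: [-1.868, -2.454, 0.122]
contact_force: [-3.0, 0.7, -1.7]
opening: 0.0131
grip_force: 39.9
tip in gauge mm [49.2 -0.7  1.4] rot [-0.004  0.097 -0.   ] F gauge [-2.7  1.5 -1.7] op 0.0131
t: 19.68
tool_pos: [0.4453, 0.2529, 0.0305]
tool_rot: [-1.887, -2.479, 0.063]
contact_force: [-3.3, 0.5, -0.7]
opening: 0.0132
grip_force: 40.1
tip in gauge mm [49.4 -0.7  1.3] rot [-0.004  0.048 -0.   ] F gauge [-3.1  1.3 -0.7] op 0.0132
```

Now 0.048 rad with no upward force: past the bar. Lower the rest.

To row units: 0.0022 m / 0.75 = 0.0029, 0.0012 m / 0.75 = 0.0016, -0.048 rad / 2.0944 = -0.0229.

```bash
echo '[[[0, 0, -0.0005, 0.0016, -0.0119, 0, 0], [0, 0, -0.0009, 0.0029, -0.0229, 0, 0], [0, 0, -0.0009, 0.0029, -0.0229, 0, 0], [0, 0, -0.0009, 0.0029, -0.0229, 0, 0]]]' | python3 jog.py;  python3 -c "
from h import *
where()"; echo '[[[0, 0, 0, 0.0013, 0, 0, 0], [0, 0, 0, 0.0027, 0, 0, 0], [0, 0, 0, 0.0027, 0, 0, 0], [0, 0, 0, 0.0027, 0, 0, 0]]]' | python3 jog.py;  python3 -c "
from h import *
where()"
```

```text
t: 20.02
tool_pos: [0.4447, 0.2527, 0.0284]
tool_rot: [1.9, 2.497, -0.002]
contact_force: [-2.9, -0.7, -1.2]
opening: 0.0133
grip_force: 40.1
tip in gauge mm [49.5 -0.7  1.5] rot [-0.004 -0.001 -0.   ] F gauge [-3.   0.1 -1.2] op 0.0133
t: 20.35
tool_pos: [0.4447, 0.2526, 0.0269]
tool_rot: [1.9, 2.497, -0.003]
contact_force: [-4.9, -2.2, 3.3]
opening: 0.0136
grip_force: 40.9
tip in gauge mm [49.5 -0.8 -0.1] rot [-0.004 -0.    -0.   ] F gauge [-5.3 -0.8  3.3] op 0.0136
```

```bash
echo '[[[0.026, 0, 0, 0, 0, 0, 0], [0.026, 0, 0, -0.0013, 0, 0, 0], [0.026, 0, 0, -0.0013, 0, 0, 0], [0.026, 0, 0, -0.0013, 0, 0, 0]]]' | python3 jog.py;  python3 -c "
from h import *
where()"; echo '[[[0, 0, 0, 0, 0, 0, 0], [0, 0, 0, 0, 0, 0, 0], [0, 0, 0, 0, 0, 0, 0], [0, 0, 0, 0, 0, 0, 0]]]' | python3 jog.py 40;  python3 -c "
from h import *
where()"
```

```text
t: 20.68
tool_pos: [0.4454, 0.2529, 0.0278]
tool_rot: [1.9, 2.496, 0.0]
contact_force: [-0.6, -0.5, -0.6]
opening: 0.026
grip_force: 0.0
tip in gauge mm [50.3 -0.7  0.9] rot [-0.004 -0.003 -0.   ] F gauge [-0.7 -0.3 -0.6] op 0.026
t: 21.02
tool_pos: [0.4446, 0.2526, 0.0277]
tool_rot: [1.9, 2.497, -0.002]
contact_force: [-1.5, -0.5, 5.1]
opening: 0.013
grip_force: 40.5
tip in gauge mm [49.4 -0.7  0.7] rot [-0.004 -0.001 -0.   ] F gauge [-1.5 -0.1  5.1] op 0.013
```

The cover lies flat and level: good. Unhook and carry to the tray.

To row units: -0.14 m / 0.75 = -0.1867, -0.12 m / 0.75 = -0.16, 0.15 rad / 2.0944 = 0.0716.

```bash
echo '[[[0, 0, 0.0013, -0.0047, 0.0358, 0, 0], [0, 0, 0.0021, -0.0091, 0.0716, 0, 0], [0, 0, 0.0005, -0.0091, 0.0716, 0, 0], [0, 0, -0.008, -0.0091, 0.0716, 0, 0], [0, 0, -0.016, -0.0091, 0.0716, 0, 0], [0, 0, -0.024, -0.0104, 0.0716, 0, 0], [0, 0, -0.0267, -0.0267, 0.0716, 0, 0], [0, 0, -0.0267, -0.0667, 0.0477, 0, 0], [0, 0, -0.0267, -0.12, 0, 0, 0], [0, 0, -0.0267, -0.16, 0, 0, 0], [0, 0, -0.0267, -0.1867, 0, 0, 0], [0, 0, -0.0267, -0.1867, 0, 0, 0], [0, 0, -0.0267, -0.1867, 0, 0, 0], [0, 0, -0.0267, -0.1867, 0, 0, 0]]]' | python3 jog.py;  python3 -c "
from h import *
where()
print(delta((.42,-.05,.16),D(.0)));print(delta((.348,-.329,.12),D(0)))"
```

```text
t: 22.18
tool_pos: [0.4236, 0.2473, 0.1657]
tool_rot: [1.901, 2.498, -0.005]
contact_force: [0.1, 0.3, -1.2]
opening: 0.0131
grip_force: 40.1
tip in gauge mm [ 27.7  -0.3 138.7] rot [-0.004  0.001 -0.   ] F gauge [ 0.2  0.3 -1.2] op 0.0131
(array([-0.2856, -0.0827,  0.007 ]), array([-0.001,  0.004,  0.27 ]))
(array([-0.5351, -0.2264,  0.0482]), array([-0.001,  0.004,  0.27 ]))
```

To row units: -0.535 m / 0.75 = -0.7133, -0.48 m / 0.75 = -0.64, 0.27 rad / 2.0944 = 0.1289.

```bash
echo '[[[0, -0.04, -0.012, 0, 0, 0, 0.0143], [0, -0.0933, -0.028, 0, 0, 0, 0.0286], [0, -0.1467, -0.044, 0, 0, 0, 0.043], [0, -0.2, -0.0587, 0, 0, 0, 0.0573], [0, -0.2533, -0.0733, 0, 0, 0, 0.0716], [0, -0.3067, -0.088, 0, 0, 0, 0.0859], [0, -0.36, -0.104, 0, 0, 0, 0.1003], [0, -0.4067, -0.1253, 0, 0, 0, 0.1146], [0, -0.4533, -0.1467, 0.0133, 0, 0, 0.1289], [0, -0.5, -0.1733, 0.02, 0, 0, 0.1289], [0, -0.5467, -0.2, 0.0267, 0, 0, 0.1289], [0, -0.5933, -0.2267, 0.0333, 0, 0, 0.1289], [0, -0.64, -0.2533, 0.04, 0, 0, 0.1289], [0, -0.68, -0.28, 0.04, 0, 0.001, 0.1289], [0, -0.704, -0.296, 0.0467, 0, 0.0019, 0.1289], [0, -0.7133, -0.3013, 0.0533, 0, 0.0019, 0.1289], [0, -0.7133, -0.3013, 0.0533, 0, 0.0019, 0.1289], [0, -0.7133, -0.3013, 0.0533, 0, 0.0019, 0.1289], [0, -0.7133, -0.3013, 0.0533, 0, 0.0019, 0.1289]]]' | python3 jog.py 40; python3 -c "
from h import *
print(delta((.348,-.329,.019),D(0)))"
```

```text
t: 23.77
tool_pos: [0.3497, -0.3266, 0.1278]
tool_rot: [-2.219, -2.221, -0.004]
contact_force: [-0.1, 0.0, -1.8]
opening: 0.013
grip_force: 40.0
(array([-0.0028, -0.0018,  0.1088]), array([ 0.   , -0.003,  0.001]))
```

```bash
echo '[[[0, -0.0027, -0.0013, 0.0267, 0, 0, 0], [0, -0.0027, -0.0013, 0.0733, 0, 0, 0], [0, -0.0027, -0.0013, 0.1133, 0, 0, 0], [0, -0.0027, -0.0013, 0.1307, 0, 0, 0], [0, -0.0027, -0.0013, 0.1387, 0, 0, 0], [0, -0.0027, -0.0013, 0.1413, 0, 0, 0], [0, -0.0027, -0.0013, 0.1413, 0, 0, 0], [0, -0.0027, -0.0013, 0.1413, 0, 0, 0]]]' | python3 jog.py; echo '[[[0, 0, 0, 0.0013, 0, 0, 0], [0, 0, 0, 0.0027, 0, 0, 0], [0, 0, 0, 0.0027, 0, 0, 0], [0, 0, 0, 0.0027, 0, 0, 0]]]' | python3 jog.py
```

```text
t: 24.43
tool_pos: [0.35, -0.3309, 0.0246]
tool_rot: [2.218, 2.219, 0.002]
contact_force: [0.3, -0.4, -1.8]
opening: 0.0131
grip_force: 39.9
t: 24.77
tool_pos: [0.3491, -0.3305, 0.0215]
tool_rot: [2.221, 2.22, 0.002]
contact_force: [0.3, -1.0, -0.9]
opening: 0.0131
grip_force: 39.9
```

To row units: 0.0025 m / 0.75 = 0.0033, 0.001 m / 0.75 = 0.0013.

```bash
echo '[[[0, 0, 0, 0.0013, 0, 0, 0], [0, 0, 0, 0.0033, 0, 0, 0], [0, 0, 0, 0.0033, 0, 0, 0], [0, 0, 0, 0.0033, 0, 0, 0]]]' | python3 jog.py;echo '[[[0, 0, 0, 0.0013, 0, 0, 0], [0, 0, 0, 0.002, 0, 0, 0], [0, 0, 0, 0.002, 0, 0, 0], [0, 0, 0, 0.002, 0, 0, 0]]]' | python3 jog.py
```

```text
t: 25.1
tool_pos: [0.349, -0.3304, 0.0187]
tool_rot: [2.221, 2.22, 0.002]
contact_force: [0.7, -0.5, -0.9]
opening: 0.013
grip_force: 40.3
t: 25.43
tool_pos: [0.3492, -0.3305, 0.0186]
tool_rot: [2.221, 2.221, 0.002]
contact_force: [-3.2, 4.8, 11.7]
opening: 0.0131
grip_force: 41.7
```

Contact with the tray floor. Release, lift and look.

To row units: -0.12 m / 0.75 = -0.16, 0.1 m / 0.75 = 0.1333.

```bash
echo '[[[0, 0, 0, -0.0013, 0, 0, 0], [0.04, 0, 0, -0.0013, 0, 0, 0], [0.045, 0, 0, -0.0013, 0, 0, 0], [0.045, 0, 0, -0.0013, 0, 0, 0], [0.045, 0, 0, -0.0267, 0, 0, 0], [0.045, 0, 0, -0.0733, 0, 0, 0], [0.045, 0, 0, -0.12, 0, 0, 0], [0.045, 0, 0, -0.16, 0, 0, 0], [0.045, 0.0533, 0, -0.16, 0, 0, 0], [0.045, 0.1067, 0, -0.16, 0, 0, 0], [0.045, 0.1333, 0.04, -0.16, 0, 0, 0], [0.045, 0.1333, 0.04, -0.16, 0, 0, 0], [0.045, 0.1333, 0.04, -0.16, 0, 0, 0]]]' | python3 jog.py; python3 -c "
from h import *
shot('wrist','w6')"
```

```text
t: 26.52
tool_pos: [0.3793, -0.2292, 0.1371]
tool_rot: [2.217, 2.224, 0.002]
contact_force: [0.4, -1.1, -1.2]
opening: 0.0448
grip_force: 0.0
```

View pics/w6.png

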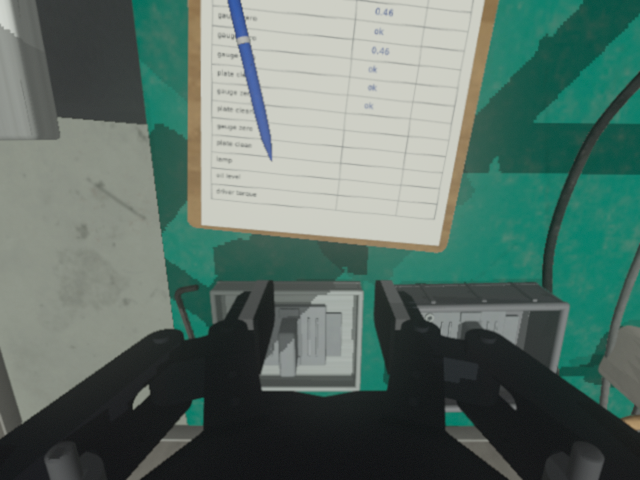

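The picture shows the second cover flat in the tray (rib near (290,345)) and the first flat in the bin (near (475,325)). The gripper is clear.

```bash
python3 -c "
from station import ctrl, imaging, workorder
print(workorder.finish_job())"
```

```text
the job is handed in; nothing more can be done
None
```

I proved both covers in the gauge and handed the job in at about 26.5 s (limit 72 s): the overlong cover lies flat in the plastic bin and the good one flat in the metal tray; the hand-in returned no verdict.

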